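# Unpack a clip cover and snap it onto its roller catch

### The arm

A 6-joint arm with a two-finger parallel gripper is mounted at the origin on the work surface. World frame = base frame: x ahead of the robot, y to its left, z up, the work surface at z = 0. Lengths are in m, angles in rad, forces in N, time in s.
With the tool pointing down it reaches from about 0.35 to 0.725 m from the base axis. Payload 4.3 kg.
Tool frame: the origin (TCP) lies midway between the tips of the shut fingers; the grasp point (between the pads) lies 19 mm behind it; z points along the fingers, y is the direction in which the jaws open and shut (so a half turn about z gives the same grasp; the last joint's range is limited). The gripper opens to 85 mm and grips with 20 to 120 N. Pads are 22 mm wide; open, the fingers measure 114 mm over their backs; the gripper's body (76 mm by 85 mm) begins 54 mm behind the grasp point. The pads swing forward as they close: fully open they stand 13 mm farther back than shut.
Start: joints at [-1.416, 0.377, 0.081, 1.274, 0, 1.46], TCP at [0.15, -0.555, 0.231] pointing down, gripper open.
Joint ranges: [-2.72, 2.72], [-0.84, 1.66], [-1.02, 1.22], [-1.77, 2.12], [-1.37, 1.28], [-3.14, 3.14]. Speed limits (rad/s): [2.57, 2.57, 3.14, 3.14, 3.14, 3.14].

### API

Orientations are given as [roll, pitch, yaw] about the fixed x, y, z axes, in that order (R = Rz(yaw) Ry(pitch) Rx(roll)).
In Python, from cell import env gives the robot as it stands.
- The arm moves only by the tool send_rows, never from a script. Its argument "motion" is one flat list of numbers, 7 for each row, row after row: the shift along the tool's x, y, z in mm, then the turn, a rotation vector about the tool's x, y, z in rad, then the finger opening in mm, from 0 to 85.4. In form: [tx, ty, tz, rx, ry, rz, gripper, tx, ty, tz, rx, ry, rz, gripper, ...]. A call has 1 to 12 rows; each row is the pose to reach, as a shift and turn from the pose commanded when the call began, along the tool's axes at that moment; what a row does not reach only later rows make up. A row lasts 1/8 s, in which the tool goes at most 62.5 mm and 10.7 degrees, less where a joint would pass 70% of its speed; a pose out of reach is approached as far as the arm can. A call with a gripper value outside its range is refused whole. The fingers move at their own pace and stop on an object; "squeeze" is the grip in N (left out, the last holds). Time passes only in rows, so rows that repeat a pose let the fingers close. It gives the time, the measured TCP pose, the force and the opening at its end, in the units of the state.
- env.get_obs(): the state, without advancing time (a new reading comes with each control period).
- env.get_image(name): name is "scene" or "top" or "wrist"; returns a dict with "frame" (480x640x3 uint8, blue, green, red), "z_map" (480x640 float32, m along the optical axis (not along the pixel's ray), 0 where there is no reading), "K" (3x3 intrinsics, pixels), "R" (3x3) and "t" (3): a world point X has camera coordinates R X + t. Camera axes: x right, y down, z forward; pixel columns grow to the right and rows downward; lengths in m; the calibration is good to about 2 mm. A picture is of the moment at which its call begins.
- env.sign_off(): hands the job in, once; it reports no verdict.
Trained networks look in the newest picture that a camera, given by its name, has taken for a name from the list of things; names that differ only in an ending like _2 or _b are one class to them, and where a whole thing is asked for, a point or a joint stands for the part that bears it (a point fixed in the world has none). Each returns a list of dicts, best first, with "score" (0 to 1); they miss things now and then, are a little off and sometimes report something else, mostly with a low value. They report only what shows in the picture. A call takes as long as a camera call. They do not tell look-alikes from the thing itself.
- env.regions_of(camera, query): "mask" (480x640 bool, what is visible of it).
- env.spot_point(camera, query): "position" ([x, y, z] in m, in world coordinates, good to about 4 mm: a listed point, or the origin of a listed thing).
The state is a dict: "time": time; "qpos": joint angles; "qd": joint speeds; "joint_torque": joint torques, N m; "eef_pos": TCP position; "tool_rot": TCP orientation; "wrist_force": force on the tool from outside, world axes, zero at the start; "ft_torque": the same for the moment, N m; "opening": opening from 0.0 (shut) to 1.0 (fully open).
Only numpy, scipy, OpenCV 4.12 (cv2) and the standard library are available. Lean on these libraries where they do the work, as an engineer would, in place of code of your own. Each camera call takes 0.05 s, during which the arm holds its last target.

### The job

Fold both flaps of the small carton well back, outwards past upright, lift the white cover out by the ridge on its top, and press it down over the steel roller catch on the clamped board, its long side along the catch's long side, until it snaps in and its rim is flush on the wood. Keep pressing: the program finishes while the robot still holds the cover pressed firmly down on the board (about 15 N), without letting go or backing off. Leave everything else on the bench where it is, and the flaps open.

Things in the scene. Friction and masses are not known exactly. Their poses are not given: they have to be found in the camera images.
- carton: open cardboard carton stuck to the bench, 164 (x) x 144 (y) x 62 mm high, walls 4 mm, floor top 4 mm above the bench. Origin: centre of its underside, z up. A 44 mm high cross wall at x = +33.5 mm splits it: the cover lies in the larger part (x -78 to +32 mm), a small jar in the narrow part. Two flaps are hinged on its +y and -y rims
- flap_left (a joint): flap on the carton's +y rim: hinge along x at y = +71 mm, 62.5 mm above the bench; 158 mm long (x), reaching 62 mm from the hinge, 3 mm thick. Rad: 0 = level, closed; 1.57 = upright; 2.8 = stop, folded outwards. Starts half raised (0.9 to 1.2), leaving a gap of 65 mm or more between the flaps; stays where it is pushed (light friction, under 2 N)
- flap_right (a joint): the same flap mirrored, on the carton's -y rim (hinge at y = -71 mm, same heights and values)
- cover: loose white plastic snap cover, 64 (x) x 52 (y) x 22 mm high, 60 g, open below (cavity 58 x 46 mm, 19 mm deep), a rib inside each long wall. Ridge on top to grip: 36 mm long (x), 12 mm thick (y), from 22 to 46 mm above the rim, centred. Lies upright on the carton's floor, turned up to 0.4 rad from the carton. Origin: centre of its rim's underside, z up. Half a turn makes no difference
- clip: double roller catch fixed on the board: steel guide block 53 (x) x 42 (y) x 17 mm with bevelled top edges, a black sprung roller on each long side. Origin: centre of its underside, on the board's top face, 20 mm above the bench; z up. The cover goes over it, x along x (either way round), with 2 mm play a side; fully home, the two origins coincide
- catch_top (a point): point on the catch's axis 9 mm above its origin. When the cover's rim comes down to about this height its ribs meet the rollers; the push then rises to a peak of about 10 N (8 to 14), drops suddenly about 5 mm above home, and the cover snaps down onto the wood, which is rigid
- board: wooden board 280 (x) x 130 (y) x 20 mm clamped to the bench (fixed). Origin: centre of its underside. The roller catch sits on its near half; a round brass boss (38 mm across, 14 mm high) at x = +55 mm and a bar clamp (reaching 88 mm above the bench) at x = +115 mm are not to be used
- jar: small glass jar, 28 mm across, 42 mm high, standing in the carton's narrow far compartment; leave it alone. Origin: centre of its underside
- screwdriver: screwdriver lying on the bench between carton and board, along x or nearly so; leave it alone. Origin: centre of its underside
- glue: yellow glue bottle, 56 mm across, 150 mm high; leave it alone. Origin: centre of its underside
- can: drink can, 66 mm across, 115 mm high; leave it alone. Origin: centre of its underside
- tape: roll of paper tape lying flat, 90 mm across, 25 mm high; leave it alone. Origin: centre of its underside
- hammer: hammer lying at the right side of the bench; leave it alone. Origin: centre of its underside
- offcut: wood offcut 110 x 45 x 30 mm; leave it alone. Origin: centre of its underside
- earmuffs: black ear defenders lying at the left side of the bench; leave them alone. Origin: centre of its underside
Things that resemble listed ones, but are neither listed nor needed, are in the scene too. What is shaped like the carton but green is not meant.

How it is judged:
On the way, in this order (a step that is already met when the one before it is completed fails the run):
1. both flaps are folded back past upright (value of joint each of flap_left, flap_right above 1.75 rad), for 0.2 s.
2. the cover is lifted clear out of the carton (z of cover in the frame of carton above 0.064 m), for 0.1 s.
3. the cover is snapped fully home on the roller catch (z of cover in the frame of clip below 0.003 m and horizontal distance between cover and clip below 0.005 m and angle between the x axis of cover and the x axis of clip, either way round below 0.1 rad and angle between the z axis of cover and the z axis of clip, either way round below 0.06 rad), for 0.2 s.
At the end, for the whole second after the job is handed in: The cover is home on the roller catch (rim within 3 mm of the board, centred within 5 mm, in line within 0.1 rad, level within 0.06 rad) and at rest, the robot still presses it onto the board with more than 6 N throughout the last second, and both flaps stand open beyond 1.75 rad (all of step 1 and all of step 3 and contact force between cover and board above 6 N and contact force between the fingers and cover above 5 N and linear speed of cover below 0.02 m/s); the arm keeps its last pose, push and grip.
It fails at once if a bystander is moved more than 40 mm (distance of any of jar, screwdriver, glue, can, tape, hammer, offcut, earmuffs from where it was at the start of the episode above 0.04 m).
It also fails if it takes over 58 s, if anything falls off the work surface, if the arm or the gripper's body presses on something with over 40 N, if the wrist force passes 120 N, or if a joint passes its speed limit or range.

## Working session

There is one attempt and no reset: what is moved stays moved. The work goes in short steps, Python scripts to look and compute and a tool call to move; the robot and the scene stay as the last step left them, time stands still between calls to the robot, and variables do not carry over. Pictures are saved under pics/ and viewed, and the job is handed in when it is done.

Besides the shell and the picture viewer there is one more tool, called after "Request:" as name(argument=value, ...) on one line, values as JSON. send_rows: Moves the arm, as the interface text tells. Its arguments: {"type":"object","properties":{"motion":{"type":"array","items":{"type":"number"}},"squeeze":{"type":"number"}},"required":["motion"]}

```bash
ls; mkdir -p pics; cat > h.py <<'E'
import numpy as np, cv2
from cell import env
def snap(n,f):
    im=env.get_image(n); cv2.imwrite('pics/'+f+'.png',im['frame']); np.savez('pics/'+f+'.npz',**im); return im
def world(im,u,v,z=None):
    z=im['z_map'][int(v),int(u)] if z is None else z
    c=np.linalg.inv(im['K'])@np.array([u,v,1.])*z
    return im['R'].T@(c-im['t'])
def proj(im,X):
    c=im['R']@np.asarray(X)+im['t']; p=im['K']@c; return p[:2]/p[2]
def cloud(im):
    z=im['z_map']; v,u=np.mgrid[0:480,0:640]
    c=np.stack([u,v,np.ones_like(u)],-1)@np.linalg.inv(im['K']).T*z[...,None]
    return (c-im['t'])@im['R']
E
python3 - <<'E'
from h import *
o=env.get_obs(); print(o)
for c in ['scene','top','wrist']:
    im=snap(c,c+'0'); print(c,im['K'].round(1).tolist(),im['R'].round(3).tolist(),im['t'].round(3))
for c in ['scene','top']:
    for q in ['carton','cover','clip','catch_top','board','jar','screwdriver','glue','can','tape','hammer','offcut','earmuffs']:
        print(c,q,[(round(r['score'],2),np.round(r['position'],3).tolist()) for r in env.spot_point(c,q)][:3])
E
```

```text
pics
{'time': 0.0, 'qpos': array([-1.41629527e+00,  3.78065922e-01,  7.96156599e-02,  1.27442481e+00,
        1.25039394e-05,  1.46049417e+00]), 'qd': array([-0.00013401, -0.00128307,  0.00044759, -0.00019235,  0.0004314 ,
       -0.0020174 ]), 'joint_torque': array([ 2.10682607e-03, -4.63608813e+01,  2.69873267e+01,  2.09124415e-02,
        1.10407025e-04,  7.77075471e-07]), 'eef_pos': array([ 0.15039295, -0.55428711,  0.23035531]), 'tool_rot': array([-3.13952792e+00, -2.41253427e-04,  2.64802954e-01]), 'wrist_force': array([-0.23520632,  0.27453698,  0.49672979]), 'ft_torque': array([ 0.00041956, -0.02203644, -0.01963803]), 'opening': 0.998923253874712}
scene [[450.4, 0.0, 318.4], [0.0, 450.4, 239.7], [0.0, 0.0, 1.0]] [[-0.876, 0.482, -0.006], [0.317, 0.566, -0.761], [-0.363, -0.669, -0.649]] [ 0.512 -0.123  1.268]
top [[508.6, 0.0, 315.1], [0.0, 508.6, 242.4], [0.0, 0.0, 1.0]] [[0.001, -1.0, -0.008], [-0.98, 0.001, -0.197], [0.197, 0.008, -0.98]] [0.022 0.574 1.076]
wrist [[404.5, 0.0, 318.9], [0.0, 404.5, 241.6], [0.0, 0.0, 1.0]] [[0.262, -0.965, -0.002], [-0.922, -0.25, 0.297], 
[... 932 characters left out ...]
[0.546, 0.236, -0.0])]
top cover [(0.66, [0.615, -0.254, 0.003]), (0.62, [0.536, -0.235, 0.004])]
top clip [(0.84, [0.509, 0.226, 0.021]), (0.74, [0.553, -0.243, 0.002]), (0.68, [0.616, -0.252, 0.003])]
top catch_top [(0.66, [0.508, 0.218, 0.029])]
top board [(0.88, [0.546, 0.237, 0.002])]
top jar [(0.62, [0.619, -0.253, 0.003]), (0.6, [0.776, 0.19, -0.002])]
top screwdriver [(0.63, [0.534, -0.004, 0.001])]
top glue [(0.72, [0.774, 0.186, -0.002])]
top can []
top tape [(0.68, [0.77, 0.046, 0.002])]
top hammer [(0.91, [0.573, -0.477, -0.002])]
top offcut [(0.89, [0.773, -0.24, -0.001]), (0.58, [0.512, 0.215, 0.031])]
top earmuffs [(0.83, [0.588, 0.474, 0.002]), (0.73, [0.772, -0.242, 0.002])]
```

View pics/scene0.png

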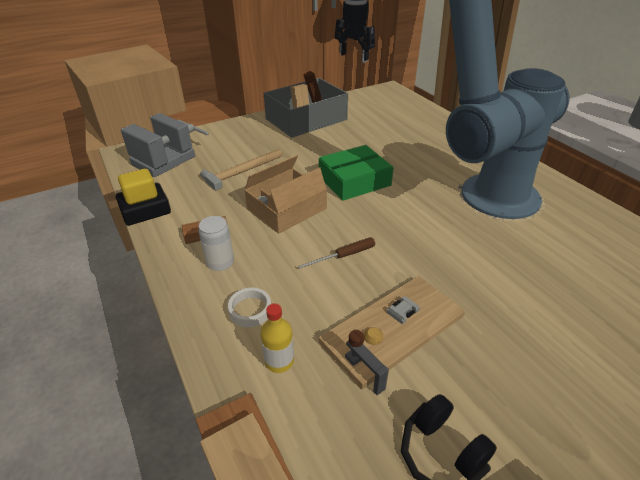

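View pics/top0.png

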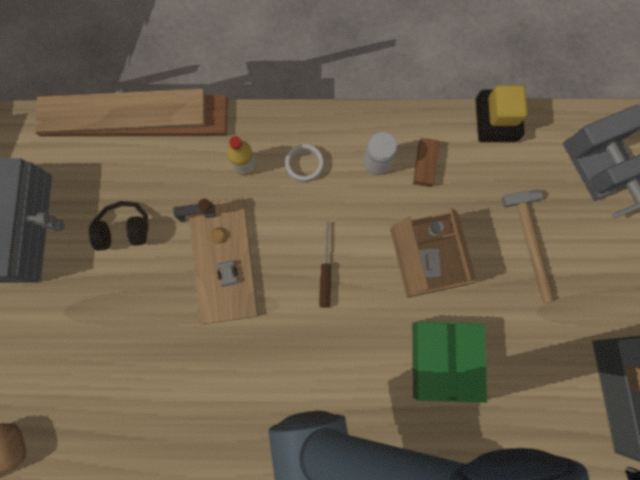

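View pics/wrist0.png

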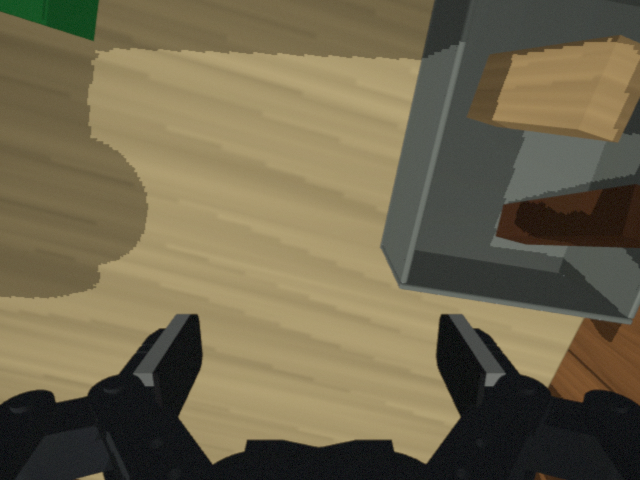

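The scene view shows the carton at about (287,198) with both flaps half raised. In the top view the carton is at (435,252), with the jar at (437,229) and the white cover at (430,262). The catch is at (228,272) on the board. The green box at (450,360) is a decoy.

```bash
python3 - <<'E'
from h import *
from scipy.spatial.transform import Rotation as Ro
d=dict(np.load('pics/wrist0.npz')); C=-d['R'].T@d['t']; o=env.get_obs()
T=Ro.from_euler('xyz',o['tool_rot']).as_matrix()
print('cam in tool',T.T@(C-o['eef_pos']),'\nRcam',(d['R']@T).round(3))
im=dict(np.load('pics/top0.npz')); P=cloud(im)
a=cv2.resize(im['frame'][190:320,370:500],None,fx=6,fy=6,interpolation=cv2.INTER_CUBIC)[:600]; cv2.imwrite('pics/c1.png',a)
P2=P[190:320,370:500].reshape(-1,3)
m=(P2[:,2]>0.055)&(P2[:,0]>0.44)&(P2[:,0]<0.66)
Q=P2[m];
print(len(Q),Q.min(0),Q.max(0))
for lab,s in (('left',Q[:,1]>-0.235),('right',Q[:,1]<-0.26)):
    q=Q[s]; c=q.mean(0); U,S,V=np.linalg.svd(q-c,full_matrices=False); print(lab,len(q),c,V.round(3).tolist(),S, q.min(0),q.max(0))
sc=dict(np.load('pics/scene0.npz'));
b=cv2.resize(sc['frame'][140:240,230:340],None,fx=6,fy=6,interpolation=cv2.INTER_CUBIC); cv2.imwrite('pics/c2.png',b)
E
```

```text
cam in tool [ 7.52824675e-02 -9.45063546e-05 -1.40959746e-01] 
Rcam [[ 0.     1.     0.002]
 [-0.955  0.001 -0.297]
 [-0.297 -0.002  0.955]]
2097 [ 0.45631518 -0.32801801  0.05510607] [ 0.64377342 -0.15291232  0.12405107]
left 1444 [ 0.53833651 -0.18442486  0.09187763] [[-0.986, -0.165, 0.003], [0.047, -0.265, 0.963], [-0.158, 0.95, 0.269]] [1.85465947 0.72359921 0.43568279] [ 0.45631518 -0.23464851  0.05510607] [ 0.63306766 -0.15291232  0.12405107]
right 603 [ 0.55601998 -0.2938872   0.09208944] [[-0.984, -0.165, -0.069], [-0.116, 0.298, 0.947], [-0.135, 0.94, -0.312]] [1.26451421 0.51533205 0.27488442] [ 0.47190421 -0.32801801  0.05634944] [ 0.64377342 -0.26103949  0.12274021]
```

View pics/c1.png

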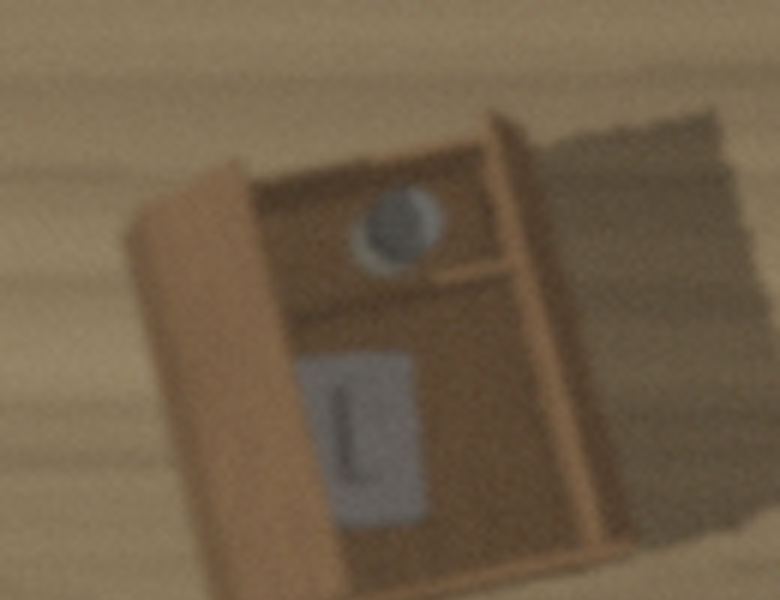

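View pics/c2.png

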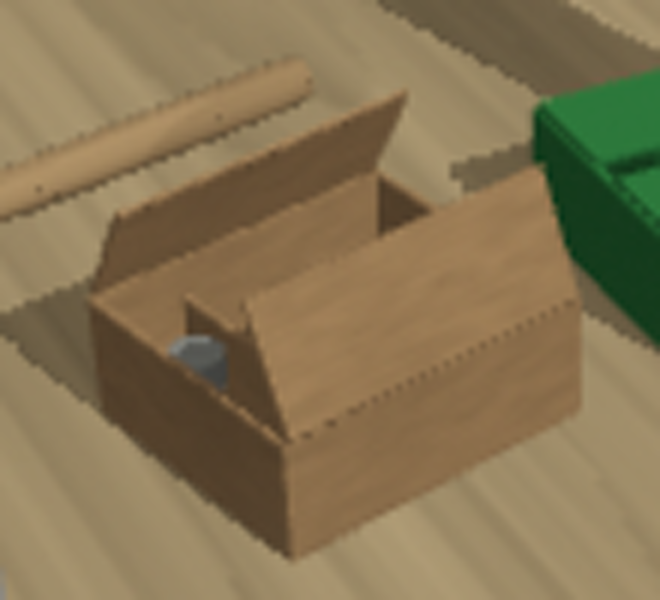

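```bash
cat >> h.py <<'E'
from scipy.spatial.transform import Rotation as Ro
def rel(p,rpy,p0=None,r0=None):
    """shift mm/rotvec in tool frame to go from current TCP (or p0,r0) to p,rpy"""
    o=env.get_obs(); p0=o['eef_pos'] if p0 is None else p0; r0=o['tool_rot'] if r0 is None else r0
    T=Ro.from_euler('xyz',r0); G=Ro.from_euler('xyz',rpy)
    return (T.inv().apply(np.array(p)-p0)*1000).round(1),(T.inv()*G).as_rotvec().round(3)
E
python3 - <<'E'
from h import *
def plane(q):
    c=q.mean(0);U,S,V=np.linalg.svd(q-c,full_matrices=False);return c,V,S/np.sqrt(len(q))
for cam in('top','scene'):
  im=dict(np.load(f'pics/{cam}0.npz')); P=cloud(im).reshape(-1,3)
  m=(P[:,2]>0.068)&(P[:,2]<.13)&(P[:,0]>0.44)&(P[:,0]<0.67)&(P[:,1]>-.34)&(P[:,1]<-.14)
  Q=P[m]
  yaw=.166
  c0=np.array([.55,-.24]); 
  R=np.array([[np.cos(yaw),np.sin(yaw)],[-np.sin(yaw),np.cos(yaw)]])
  L=(Q[:,:2]-c0)@R.T
  for s in(1,-1):
    k=L[:,1]*s>0; q=np.c_[L[k],Q[k,2]]
    c,V,S=plane(q)
    r=np.abs((q-c)@V[2]); q=q[r<.006]; c,V,S=plane(q); n=V[2]
    # hinge at z=.0625
    y=c[1]-n[2]*(.0625-c[2])/n[1]-n[0]*(0-c[0])/n[1]
    print(cam,s,len(q),c.round(4),'n',n.round(3),'ang',np.arctan2(abs(n[1]),abs(n[2])).round(3),'hinge y',y.round(4),'x',np.percentile(q[:,0],[1,99]).round(4),'zmax',q[:,2].max(),S.round(4))
print(rel([.55,-.24,.25],[-np.pi,0,.166+np.pi]))
E
```

```text
top 1 1249 [-0.0029  0.0578  0.0964] n [-0.04   0.909  0.416] ang 1.141 hinge y 0.0734 x [-0.0792  0.076 ] zmax 0.12405106846964233 [0.0457 0.0173 0.0013]
top -1 484 [ 0.0023 -0.0548  0.0993] n [-0.037  0.867 -0.497] ang 1.05 hinge y -0.076 x [-0.0741  0.0805] zmax 0.1227402071231211 [0.0457 0.0185 0.0008]
scene 1 1231 [0.0014 0.0579 0.0952] n [-0.04   0.908  0.417] ang 1.14 hinge y 0.0728 x [-0.0789  0.0768] zmax 0.12252141455033513 [0.0459 0.017  0.0018]
scene -1 541 [ 0.0075 -0.0554  0.0958] n [-0.04   0.883 -0.467] ang 1.084 hinge y -0.0734 x [-0.0736  0.0824] zmax 0.12123910819731981 [0.0464 0.0176 0.001 ]
(array([ 468. , -199.4,  -18.7]), array([-0.   ,  0.   , -3.043]))
```

Request:
send_rows(motion=[38,-16,-1,0,0,-0.17,0,77,-33,-3,0,0,-0.34,0,116,-50,-5,0,0,-0.51,0,155,-66,-6,0,0,-0.68,0,194,-83,-8,0,0,-0.85,0,233,-99,-9,0,0,-1.02,0,272,-116,-11,0,0,-1.19,0,311,-133,-12,0,0,-1.36,0,350,-149,-14,0,0,-1.53,0,390,-166,-16,0,0,-1.7,0,429,-183,-17,0,0,-1.87,0,468,-199,-19,0,0,-2.04,0], squeeze=40)

```text
time: 2.95
eef_pos: [0.5511, -0.2394, 0.2504]
tool_rot: [-3.142, 0.0, 2.311]
wrist_force: [0.1, -0.5, 0.6]
opening: 0.004
```

```bash
python3 - <<'E'
from h import *
o=env.get_obs();print(o['time'],o['eef_pos'],o['tool_rot'],o['opening'],o['qpos'])
print(rel([.551,-.2405,.25],[-np.pi,0,.21+np.pi]))
E
```

```text
2.95 [ 0.55111298 -0.23939717  0.25036039] [-3.14151634e+00  1.79957295e-04  2.31053886e+00] 0.00355658673012427 [-5.15273402e-01  4.29486214e-01  2.08259132e-01  1.34942188e+00
 -1.28423173e-04  3.15780390e-01]
(array([-0.7, -0.8,  0.4]), array([-0.   ,  0.   , -1.041]))
```

Request:
send_rows(motion=[0,0,0,0,0,-0.18,0,0,0,0,0,0,-0.36,0,0,0,0,0,0,-0.54,0,0,0,0,0,0,-0.72,0,-1,-1,0,0,0,-0.9,0,-1,-1,0,0,0,-1.04,0,-1,-1,0,0,0,-1.04,0])

```text
time: 3.82
eef_pos: [0.55, -0.2419, 0.2503]
tool_rot: [-3.142, -0.0, -2.94]
wrist_force: [0.7, 1.0, -0.0]
opening: 0.005
```

```bash
python3 - <<'E'
from h import *
o=env.get_obs();print(o['time'],o['eef_pos'],o['tool_rot'],o['qpos'])
snap('wrist','wrist1')
for q in ('cover','carton','jar'):
    print(q,[(round(r['score'],2),np.round(r['position'],3).tolist()) for r in env.spot_point('wrist',q)][:3])
E
```

```text
3.825 [ 0.55002383 -0.2418817   0.2502859 ] [-3.14150756e+00 -3.83803106e-05 -2.94009077e+00] [-5.19809102e-01  4.29599554e-01  2.08241805e-01  1.34941120e+00
 -8.92483344e-05 -7.21310988e-01]
cover [(0.7, [0.536, -0.234, 0.005])]
carton []
jar [(0.85, [0.614, -0.254, 0.003])]
```

View pics/wrist1.png

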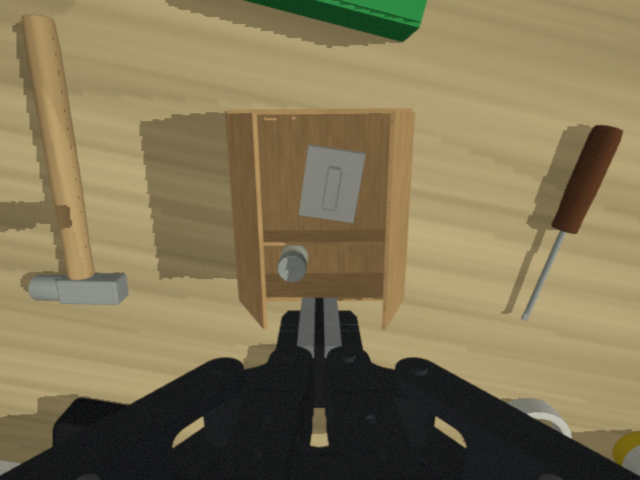

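The wrist view shows the carton square-on. The cover is at (332,185) with its ridge at (332,188), the jar is at (292,263), and the flaps are at x≈240 and x≈400.

```bash
cat > cov.py <<'E'
from h import *
def cover(im,box,cen=None):
    P=cloud(im); hsv=cv2.cvtColor(im['frame'],cv2.COLOR_BGR2HSV)
    m=np.zeros((480,640),bool); x0,y0,x1,y1=box; m[y0:y1,x0:x1]=True
    g=m&(hsv[...,1]<40)&(P[...,2]<.06)
    pts=P[g]; print('n',g.sum(),'z pct',np.percentile(pts[:,2],[5,25,50,75,90,98]).round(4))
    top=pts[(pts[:,2]>.018)&(pts[:,2]<.034)]; rid=pts[pts[:,2]>.042]
    for n,q in(('top',top),('ridge',rid)):
        r=cv2.minAreaRect((q[:,:2]*1000).astype(np.float32)); print(n,len(q),np.round(r[0],1),np.round(r[1],1),round(r[2],2),'z',np.median(q[:,2]).round(4))
E
python3 - <<'E'
from cov import *
im=dict(np.load('pics/wrist1.npz')); cover(im,(290,140,370,228))
P=cloud(im)
# carton rims: hinge points / wall tops
for (u,v) in [(262,118),(262,200),(388,118),(388,200),(320,109),(325,270),(325,237),(228,115),(412,115),(265,325),(385,325)]: print(u,v,P[v,u].round(4))
a=cv2.resize(im['frame'][95:335,215:425],None,fx=2.5,fy=2.5,interpolation=cv2.INTER_CUBIC); cv2.imwrite('pics/c3.png',a)
E
```

```text
n 3961 z pct [0.0239 0.0248 0.0254 0.0262 0.0487 0.0499]
top 3302 [ 532.  -234.6] [63.9 51.4] 3.18 z 0.0252
ridge 596 [ 532.2 -234.9] [36.1 12. ] 3.18 z 0.049
262 118 [ 0.4877 -0.3084  0.0028]
262 200 [ 0.5633 -0.2962  0.0034]
388 118 [ 0.4645 -0.1947  0.0022]
388 200 [ 0.5196 -0.2002  0.1194]
320 109 [ 0.4702 -0.2577  0.0612]
325 270 [ 0.6222 -0.2211  0.0043]
325 237 [ 0.5803 -0.2302  0.0294]
228 115 [ 0.4884 -0.3247  0.0727]
412 115 [ 0.4605 -0.188   0.0687]
265 325 [ 0.6319 -0.2672  0.118 ]
385 325 [ 0.6134 -0.1782  0.1185]
```

View pics/c3.png

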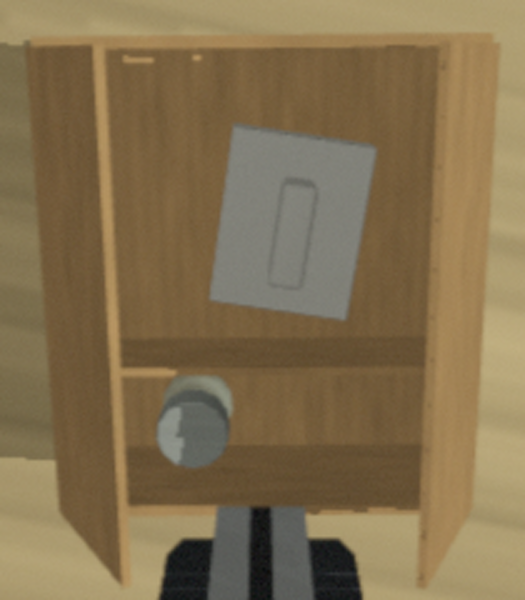

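Request:
send_rows(motion=[0,1,40,0,0,0,0,0,1,80,0,0,0,0,0,1,120,0,0,0,0,0,1,162,0,0,0,0,0,16,162,0,0,0,0,0,30,162,0,0,0,0,0,44,162,0,0,0,0,0,58,162,0,0,0,0,0,72,162,0,0,0,0,0,84,162,0,0,0,0,0,96,162,0,0,0,0,0,96,162,0,0,0,0])

```text
time: 5.52
eef_pos: [0.5302, -0.1467, 0.0881]
tool_rot: [3.141, -0.001, -2.937]
wrist_force: [0.5, -0.5, -0.7]
opening: -0.003
```

Request:
send_rows(motion=[0,-40,0,0,0,0,0,0,-80,0,0,0,0,0,0,-105,0,0,0,0,0,0,-119,0,0,0,0,0,0,-133,0,0,0,0,0,0,-147,0,0,0,0,0,0,-161,0,0,0,0,0,0,-175,0,0,0,0,0,0,-191,0,0,0,0,0,0,-191,0,0,0,0,0])

```text
time: 6.78
eef_pos: [0.5696, -0.3367, 0.0884]
tool_rot: [-3.14, 0.001, -2.94]
wrist_force: [0.0, 0.7, -0.6]
opening: 0.001
```

```bash
python3 - <<'E'
from h import *
o=env.get_obs();print(o['time'],o['eef_pos'],o['tool_rot'],o['wrist_force'])
sc=snap('scene','scene2')
b=cv2.resize(sc['frame'][130:250,210:360],None,fx=5,fy=5,interpolation=cv2.INTER_CUBIC); cv2.imwrite('pics/c4.png',b)
E
```

```text
6.775 [ 0.5696331  -0.33668519  0.08836174] [-3.14025588e+00  5.51571680e-04 -2.93979722e+00] [ 0.00500966  0.73796655 -0.5905289 ]
```

View pics/c4.png

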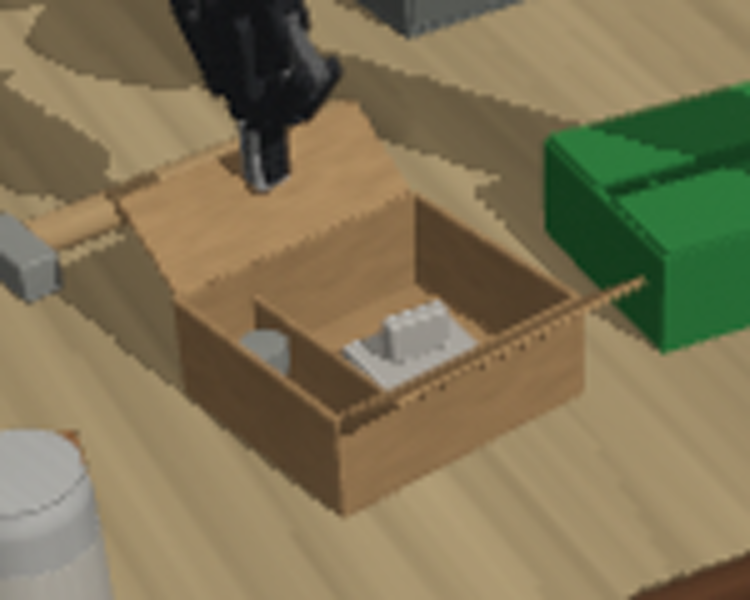

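Both flaps are folded well outwards, and the cover ridge is visible at (415,330) in the crop. Next I move above the cover for a second look.

```bash
python3 - <<'E'
from h import *
print(rel([.532,-.2348,.20],[np.pi,0,.0555-np.pi]))
E
```

```text
(array([  16.3,  106.4, -111.8]), array([-0.001,  0.   ,  0.147]))
```

Request:
send_rows(motion=[0,10,-40,0,0,0.04,20,8,45,-80,0,0,0.08,38,16,80,-112,0,0,0.12,38,16,106,-112,0,0,0.147,38,16,106,-112,0,0,0.147,38,16,106,-112,0,0,0.147,38])

```text
time: 7.58
eef_pos: [0.5321, -0.2346, 0.2]
tool_rot: [-3.141, -0.0, -3.085]
wrist_force: [-0.5, 0.4, -0.4]
opening: 0.446
```

```bash
python3 - <<'E'
from cov import *
o=env.get_obs();print(o['time'],o['eef_pos'],o['tool_rot'],o['opening'])
im=snap('wrist','wrist2')
m=env.regions_of('wrist','cover'); 
for r in m[:2]:
    v,u=np.where(r['mask']); print(r['score'],u.min(),v.min(),u.max(),v.max())
    cover(im,(u.min()-3,v.min()-3,u.max()+4,v.max()+4))
E
```

```text
7.575 [ 0.53213616 -0.23457676  0.20003569] [-3.14118732e+00 -3.20446175e-04 -3.08492046e+00] 0.4463635551702064
0.95 287 171 352 253
n 5085 z pct [0.0238 0.0248 0.0254 0.0261 0.0487 0.0499]
top 4180 [ 531.8 -234.7] [63.8 51.6] 3.08 z 0.0253
ridge 757 [ 532.1 -234.6] [36.2 11.5] 3.07 z 0.0491
```

View pics/wrist2.png

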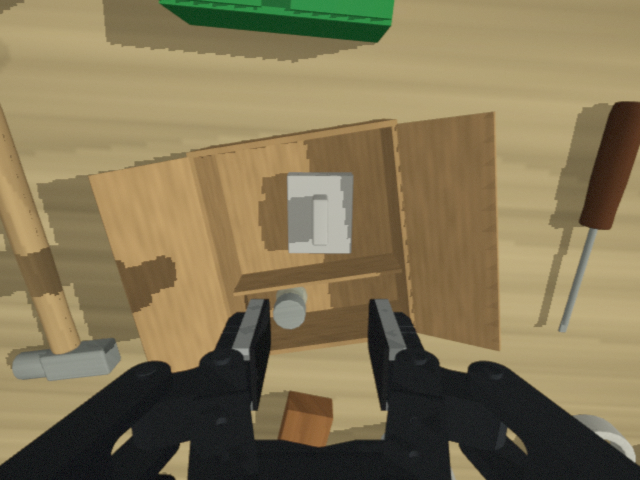

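The second view agrees with the first: cover at (0.532,-0.2347), yaw 0.055, ridge top about 49 mm. In the picture the ridge at (320,220) lies between the fingers and both flaps are open. Descending to grip.

Request:
send_rows(motion=[0,0,45,0,0,0,38,0,0,90,0,0,0,38,0,0,130,0,0,0,38,0,0,155,0,0,0,38,0,0,171,0,0,0,38,0,0,171,0,0,0,38,0,0,171,0,0,0,0,0,0,171,0,0,0,0,0,0,171,0,0,0,0,0,0,171,0,0,0,0], squeeze=100)

```text
time: 8.93
eef_pos: [0.5334, -0.2351, 0.031]
tool_rot: [-3.14, 0.003, -3.085]
wrist_force: [-0.7, -0.7, 5.9]
opening: 0.113
```

```bash
python3 - <<'E'
from h import *
im=snap('wrist','wrist3'); o=env.get_obs();print(o['time'],o['eef_pos'],o['tool_rot'],o['opening'],o['wrist_force'],o['ft_torque'])
E
```

```text
8.975 [ 0.53340269 -0.23510586  0.03094776] [-3.13957721e+00  2.65563204e-03 -3.08537714e+00] 0.11305114203544085 [-0.71940279 -0.60650917  5.36039231] [ 0.08729231  0.174187   -0.00211646]
```

View pics/wrist3.png

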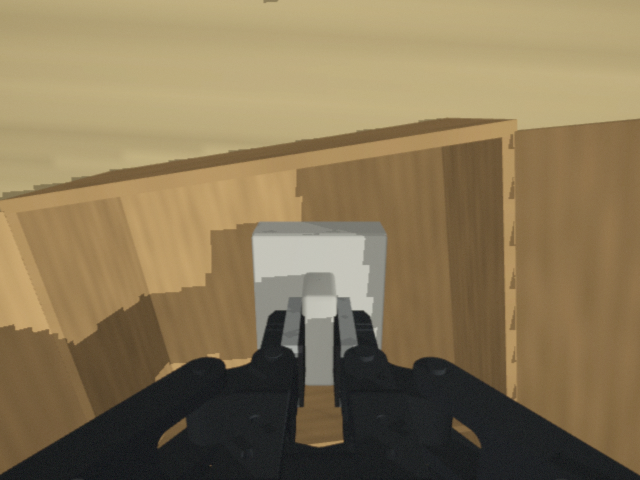

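Request:
send_rows(motion=[0,0,-10,0,0,0,0,0,0,-30,0,0,0,0,0,0,-60,0,0,0,0,0,0,-100,0,0,0,0,0,0,-140,0,0,0,0,0,0,-170,0,0,0,0,0,0,-170,0,0,0,0], squeeze=120)

```text
time: 9.85
eef_pos: [0.5338, -0.2352, 0.2024]
tool_rot: [-3.138, 0.005, -3.085]
wrist_force: [0.5, -1.0, -0.8]
opening: 0.109
```

```bash
python3 - <<'E'
from h import *
o=env.get_obs();print(o['time'],o['eef_pos'],o['tool_rot'],o['opening'],o['wrist_force'],o['ft_torque'])
im=snap('wrist','wrist4')
t=snap('top','top4'); P=cloud(t)
Q=P[190:330,180:270].reshape(-1,3)
b=Q[(Q[:,2]>.014)&(Q[:,2]<.026)]
r=cv2.minAreaRect((b[:,:2]*1000).astype(np.float32)); print('board',r,len(b))
c=Q[(Q[:,2]>.031)&(Q[:,2]<.045)&(abs(Q[:,0]-.51)<.045)&(abs(Q[:,1]-.22)<.035)]
r=cv2.minAreaRect((c[:,:2]*1000).astype(np.float32)); print('clip',r,len(c),c.mean(0))
cv2.imwrite('pics/c5.png',cv2.resize(t['frame'][190:330,170:310],None,fx=4.2,fy=4.2,interpolation=cv2.INTER_CUBIC))
E
```

```text
9.85 [ 0.53376705 -0.23515764  0.20237482] [-3.13838377  0.00487064 -3.08525295] 0.10921108268416313 [ 0.54650986 -0.97541019 -0.76427915] [ 0.07007851  0.01288567 -0.02447071]
board ((541.856689453125, 246.98846435546875), (280.0323181152344, 151.7178192138672), 8.085405349731445) 5857
clip ((509.3597412109375, 220.12826538085938), (52.772918701171875, 42.92054748535156), 10.687145233154297) 342 [0.50839073 0.22004902 0.03547561]
```

View pics/wrist4.png

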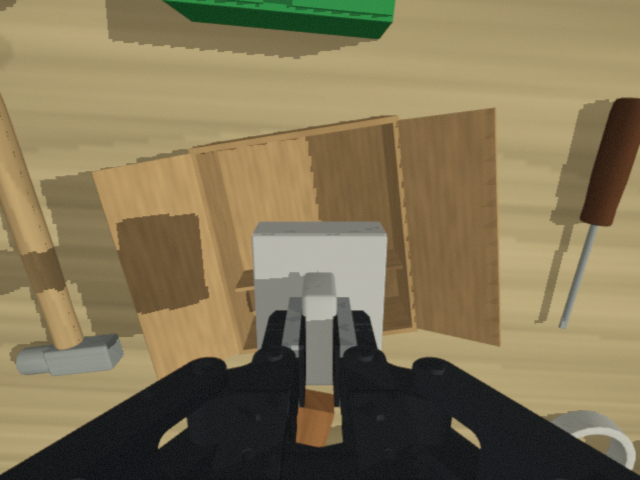

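View pics/c5.png

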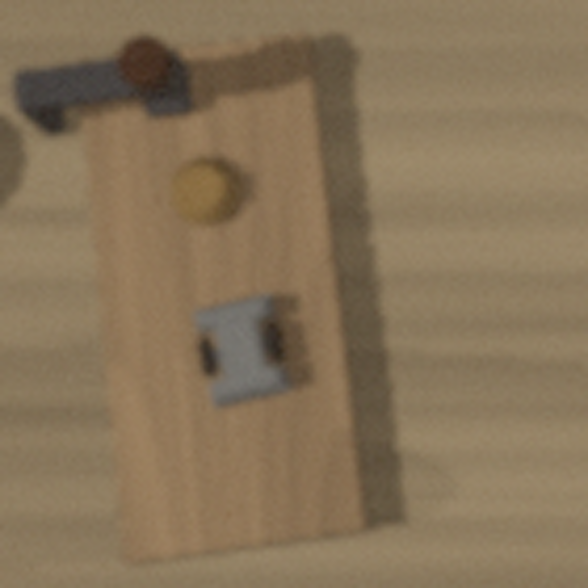

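```bash
python3 - <<'E'
from h import *
o=env.get_obs();print(o['qpos'])
print(rel([.595,.22,.2],[np.pi,0,.187-np.pi],p0=np.array([.532,-.2346,.199]),r0=[np.pi,0,-3.085]))
E
```

```text
[-5.23781975e-01  4.00061772e-01  3.07421701e-02  1.20182517e+00
 -5.40566418e-05 -5.80020645e-01]
(array([-88.6, 450.3,  -1. ]), array([ 0.  ,  0.  , -0.13]))
```

Request:
send_rows(motion=[-5,20,0,0,0,-0.01,0,-14,65,0,0,0,-0.02,0,-23,110,0,0,0,-0.03,0,-32,155,0,0,0,-0.04,0,-41,200,0,0,0,-0.06,0,-50,245,0,0,0,-0.07,0,-58,290,0,0,0,-0.09,0,-66,335,0,0,0,-0.1,0,-75,380,0,0,0,-0.11,0,-83,420,0,0,0,-0.12,0,-89,450,0,0,0,-0.13,0,-89,450,0,0,0,-0.13,0])

```text
time: 11.45
eef_pos: [0.594, 0.2231, 0.1973]
tool_rot: [3.141, -0.003, -2.951]
wrist_force: [-0.2, -0.2, -1.3]
opening: 0.11
```

```bash
python3 - <<'E'
from h import *
o=env.get_obs();print(o['time'],o['eef_pos'],o['tool_rot'],o['opening'],o['wrist_force'],o['ft_torque'],o['qpos'])
im=snap('wrist','wrist5')
for q in('clip','catch_top'): print([(round(r['score'],2),np.round(r['position'],4)) for r in env.spot_point('wrist',q)])
P=cloud(im)
m=(P[...,2]>.031)&(P[...,2]<.045)&(abs(P[...,0]-.51)<.045)&(abs(P[...,1]-.22)<.04)
v,u=np.where(m); print(u.min(),u.max(),v.min(),v.max())
c=P[m]
r=cv2.minAreaRect((c[:,:2]*1000).astype(np.float32)); print('clip',r,len(c),c.mean(0))
E
```

```text
11.45 [0.59401335 0.22307433 0.19726261] [ 3.14110377 -0.00318479 -2.95093312] 0.109829295840463 [-0.24434883 -0.18474204 -1.27378385] [-0.05960117  0.04785371  0.01243022] [2.58968003e-01 5.14941077e-01 2.06963569e-01 1.26596281e+00
 7.05121761e-04 6.83081406e-02]
[(0.8, array([0.507 , 0.2229, 0.0157]))]
[(0.62, array([0.5083, 0.2191, 0.0261]))]
308 368 64 142
clip ((507.985595703125, 220.03125), (52.383270263671875, 43.77412414550781), 13.546236038208008) 3514 [0.50750593 0.21998781 0.03497382]
```

View pics/wrist5.png

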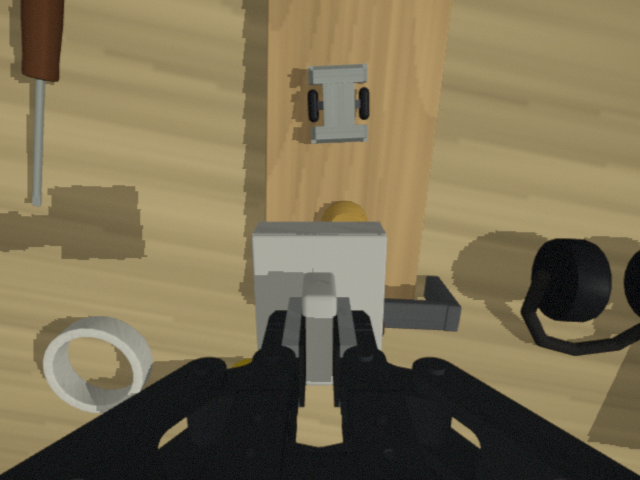

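```bash
python3 - <<'E'
from h import *
o=env.get_obs();print(o['time'],o['eef_pos'],o['tool_rot'],o['qd'])
im=snap('wrist','wrist6')
P=cloud(im)
b=im['frame'][50:160,290:390]; cv2.imwrite('pics/c6.png',cv2.resize(b,None,fx=6,fy=5.4,interpolation=cv2.INTER_CUBIC))
S=P[50:160,290:390]
z=S[...,2]; print(np.histogram(z,bins=np.arange(.01,.045,.0025)))
# end plate edge: for x-slices in tool frame
R=Ro.from_euler('xyz',o['tool_rot']).as_matrix()
yaw0=.19
m=(z>.030); q=S[m]; q2=(q[:,:2]-[.508,.22])
for yaw in np.arange(.12,.27,.01):
    c,s=np.cos(yaw),np.sin(yaw); L=q2@np.array([[c,-s],[s,c]])
    px=np.percentile(L[:,0],[1,99]); py=np.percentile(L[:,1],[1,99]); print(yaw.round(2),px.round(4),py.round(4),(np.ptp(px)*np.ptp(py)*1e6).round(0))
E
```

```text
11.6 [0.59464683 0.2198439  0.19820275] [-3.14110044e+00 -2.32617302e-03 -2.95511909e+00] [-0.01868418 -0.01022428  0.00350636 -0.00082713 -0.00031738 -0.00039582]
(array([   0,    0,   74, 5795, 1006,    7,    4,  246,  783,  939, 2062,
         47,    0]), array([0.01  , 0.0125, 0.015 , 0.0175, 0.02  , 0.0225, 0.025 , 0.0275,
       0.03  , 0.0325, 0.035 , 0.0375, 0.04  , 0.0425]))
0.12 [-0.0257  0.026 ] [-0.0214  0.0215] 2215.0
0.13 [-0.0257  0.026 ] [-0.0213  0.0214] 2206.0
0.14 [-0.0257  0.0259] [-0.0213  0.0214] 2198.0
0.15 [-0.0257  0.0258] [-0.0212  0.0214] 2190.0
0.16 [-0.0257  0.0257] [-0.0211  0.0213] 2180.0
0.17 [-0.0257  0.0256] [-0.021   0.0212] 2166.0
0.18 [-0.0257  0.0255] [-0.0209  0.0212] 2157.0
0.19 [-0.0256  0.0256] [-0.0209  0.0211] 2145.0
0.2 [-0.0255  0.0257] [-0.0208  0.021 ] 2141.0
0.21 [-0.0255  0.0258] [-0.0207  0.021 ] 2141.0
0.22 [-0.0255  0.0257] [-0.0207  0.021 ] 2133.0
0.23 [-0.0254  0.0257] [-0.0206  0.021 ] 2130.0
0.24 [-0.0255  0.0257] [-0.0206  0.021 ] 2131.0
0.25 [-0.0255  0.0257] [-0.0207  0.021 ] 2133.0
0.26 [-0.0255  0.0257] [-0.0207  0.0211] 2141.0
0.27 [-0.0255  0.0257] [-0.0208  0.0211] 2148.0
```

View pics/c6.png

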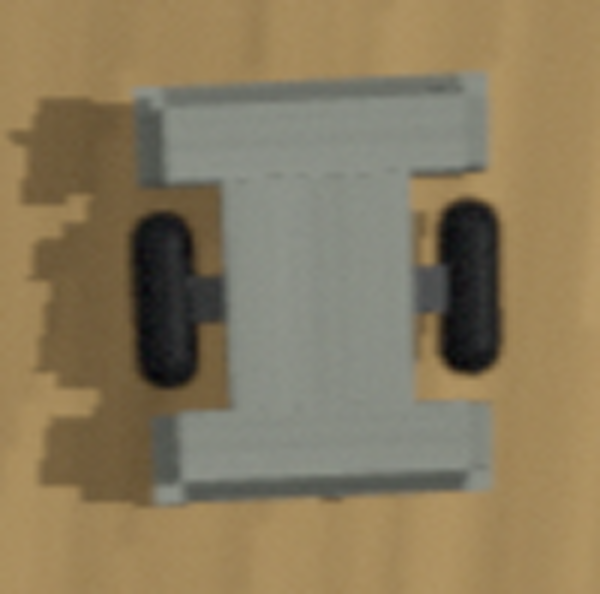

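```bash
python3 - <<'E'
from h import *
im=dict(np.load('pics/wrist6.npz'))
K=np.linalg.inv(im['K']); C=-im['R'].T@im['t']
def pl(u,v,z): d=im['R'].T@K@np.array([u,v,1.]); return C+d*(z-C[2])/d[2]
f=lambda a,b:(290+(a+.5)/6-.5,50+(b+.5)/5.4-.5)
for z in(.032,):
  for p,q in [((140,92),(485,72)),((155,505),(490,485)),((165,187),(485,170)),((182,412),(490,400)),((215,185),(235,408)),((410,180),(413,400))]:
    A=pl(*f(*p),z);B=pl(*f(*q),z); d=B-A; a=np.arctan2(d[1],d[0]); print(p,q,A[:2].round(4),B[:2].round(4),a.round(3),(a-np.pi/2).round(3),(np.linalg.norm(d)*1000).round(1))
# cloud: end-plate outer edges: line fits in world
P=cloud(im); S=P.reshape(-1,3); S=S[(S[:,2]>.03)&(S[:,2]<.045)&(abs(S[:,0]-.508)<.045)&(abs(S[:,1]-.22)<.04)]
yaw=.235
for it in range(4):
  c,s=np.cos(yaw),np.sin(yaw); L=(S[:,:2]-[.508,.22])@np.array([[c,-s],[s,c]])
  out=[]
  for sg in(1,-1):
    pts=[]
    for y in np.arange(-.017,.0175,.002):
        k=abs(L[:,1]-y)<.001
        if k.sum()>5: pts.append((y,sg*np.max(sg*L[k,0])))
    pts=np.array(pts); a=np.polyfit(pts[:,0],pts[:,1],1); out.append((-a[0],a[1]))
  print(yaw,np.round(out,4)); yaw+=np.mean([o[0] for o in out])
o=env.get_obs();print(o['eef_pos'],o['tool_rot'])
E
```

```text
(140, 92) (485, 72) [0.4876 0.1949] [0.4778 0.2342] 1.817 0.246 40.4
(155, 505) (490, 485) [0.5388 0.2063] [0.5285 0.2464] 1.822 0.251 41.4
(165, 187) (485, 170) [0.4985 0.2   ] [0.4894 0.2368] 1.812 0.242 37.9
(182, 412) (490, 400) [0.5261 0.2072] [0.5176 0.2439] 1.799 0.228 37.6
(215, 185) (235, 408) [0.4971 0.2057] [0.5244 0.2135] 0.278 -1.293 28.4
(410, 180) (413, 400) [0.4922 0.2283] [0.5193 0.2346] 0.228 -1.343 27.8
0.235 [[-0.0037  0.0262]
 [-0.0087 -0.026 ]]
0.2287852492499142 [[ 0.0016  0.0262]
 [-0.006  -0.0259]]
0.22660712609569683 [[ 0.0036  0.0262]
 [-0.0031 -0.0259]]
0.2268626444302189 [[ 0.0034  0.0262]
 [-0.0034 -0.0259]]
[0.59494223 0.21946638 0.19855802] [-3.14125900e+00 -1.71619660e-03 -2.95580641e+00]
```

```bash
python3 - <<'E'
from h import *
o=env.get_obs()
for f in('wrist4','wrist6'):
  im=dict(np.load(f'pics/{f}.npz'))
  # tool frame from camera: X_t = Rct^T (Xc - ...) using fixed mount
  T=np.array([[0,1,.002],[-.955,.001,-.297],[-.297,-.002,.955]]); ct=np.array([.07528,-.0001,-.14096])
  z=im['z_map']; v,u=np.mgrid[0:480,0:640]
  Xc=np.stack([u,v,np.ones_like(u)],-1)@np.linalg.inv(im['K']).T*z[...,None]
  Xt=Xc@T+ct
  m=np.zeros((480,640),bool); m[215:400,245:395]=True
  hsv=cv2.cvtColor(im['frame'],cv2.COLOR_BGR2HSV)
  m&=(hsv[...,1]<45)&(hsv[...,2]>90)
  q=Xt[m]; 
  top=q[(q[:,2]>-.004)&(q[:,2]<.010)]
  print(f,'top n',len(top),'z',np.percentile(top[:,2],[5,50,95]).round(4))
  fr=top[(top[:,0]>.01)]
  pl=np.linalg.lstsq(np.c_[fr[:,:2],np.ones(len(fr))],fr[:,2],rcond=None)[0]; print('plane',pl.round(4))
  for y in(-.02,-.01,0,.01,.02):
     k=abs(top[:,1]-y)<.002; print('  y',y,'xmax',top[k,0].max().round(4))
  for x in(.014,.018,.022,.026,.029):
     k=abs(top[:,0]-x)<.0015; print('  x',x,'y',top[k,1].min().round(4),top[k,1].max().round(4))
  rid=q[(q[:,2]<-.012)&(q[:,2]>-.03)&(abs(q[:,1])<.009)&(q[:,0]>.005)]
  print('ridge',len(rid),rid[:,0].max() if len(rid) else '', np.percentile(rid[:,2],[2,50]), rid[:,1].min(),rid[:,1].max())
E
```

```text
wrist4 top n 9453 z [0.0054 0.0067 0.0078]
plane [0.0647 0.0012 0.005 ]
  y -0.02 xmax 0.0321
  y -0.01 xmax 0.0321
  y 0 xmax 0.032
  y 0.01 xmax 0.0321
  y 0.02 xmax 0.0322
  x 0.014 y -0.0262 0.0255
  x 0.018 y -0.0262 0.0253
  x 0.022 y -0.0261 0.0254
  x 0.026 y -0.0259 0.0251
  x 0.029 y -0.0261 0.0256
ridge 1709 0.018495311088609953 [-0.02894294 -0.01713815] -0.008953242206269465 0.008994624932844282
wrist6 top n 9435 z [0.0054 0.0067 0.0078]
plane [0.0579 0.0011 0.0052]
  y -0.02 xmax 0.032
  y -0.01 xmax 0.0322
  y 0 xmax 0.0321
  y 0.01 xmax 0.0321
  y 0.02 xmax 0.0323
  x 0.014 y -0.0261 0.0254
  x 0.018 y -0.0265 0.0251
  x 0.022 y -0.0262 0.0255
  x 0.026 y -0.0262 0.0252
  x 0.029 y -0.0261 0.0255
ridge 1328 0.018644743610449536 [-0.01873425 -0.01695434] -0.008949999614002224 0.008914125500646781
```

```bash
python3 - <<'E'
from h import *
T=np.array([[0,1,.002],[-.955,.001,-.297],[-.297,-.002,.955]]); ct=np.array([.07528,-.0001,-.14096])
def fit(f,box,zr,gray=True):
  im=dict(np.load(f'pics/{f}.npz')); z=im['z_map']; v,u=np.mgrid[0:480,0:640]
  Xc=np.stack([u,v,np.ones_like(u)],-1)@np.linalg.inv(im['K']).T*z[...,None]; Xt=Xc@T+ct
  P=cloud(im)
  m=np.zeros((480,640),bool); m[box[1]:box[3],box[0]:box[2]]=True
  hsv=cv2.cvtColor(im['frame'],cv2.COLOR_BGR2HSV)
  if gray: m&=(hsv[...,1]<45)&(hsv[...,2]>90)
  q=Xt[m]; q=q[(q[:,2]>zr[0])&(q[:,2]<zr[1])]
  p=np.linalg.lstsq(np.c_[q[:,:2],np.ones(len(q))],q[:,2],rcond=None)[0]; print(f,len(q),p.round(4),'res',np.std(q[:,2]-np.c_[q[:,:2],np.ones(len(q))]@p).round(5))
fit('wrist2',(287,171,352,253),(.165,.180))
fit('wrist1',(295,140,370,228),(.215,.230))
fit('wrist3',(250,230,388,300),(-.004,.01))
fit('wrist4',(250,230,388,300),(-.004,.01))
fit('wrist6',(250,230,388,300),(-.004,.01))
fit('wrist6',(270,60,440,200),(.17,.19),False)
E
```

```text
wrist2 4179 [0.0007 0.0009 0.1758] res 0.00097
wrist1 3311 [1.00e-04 2.60e-03 2.26e-01] res 0.00101
wrist3 8119 [0.0368 0.0009 0.0057] res 0.00166
wrist4 8060 [0.0326 0.0008 0.0058] res 0.00165
wrist6 8064 [0.0283 0.0008 0.0059] res 0.00158
wrist6 19360 [-1.0e-04  1.8e-03  1.8e-01] res 0.00106
```

```bash
python3 - <<'E'
from h import *
o=env.get_obs();print(o['time'],o['eef_pos'],o['tool_rot'])
print(rel([.508,.2206,.085],[np.pi,0,.237-np.pi]))
print(rel([.508,.2206,.085],[np.pi,0,.237-np.pi],p0=np.array([.595,.22,.2]),r0=[np.pi,0,-2.955]))
E
```

```text
11.65 [0.59494223 0.21946638 0.19855802] [-3.14125900e+00 -1.71619660e-03 -2.95580641e+00]
(array([ 85. ,  17.2, 113.7]), array([-0.   , -0.002, -0.051]))
(array([ 85.4,  16.7, 115. ]), array([-0.  ,  0.  , -0.05]))
```

Request:
send_rows(motion=[25,5,10,0,0,-0.02,0,55,10,35,0,0,-0.04,0,85,17,70,0,0,-0.05,0,85,17,100,0,0,-0.05,0,85,17,115,0,0,-0.05,0,85,17,115,0,0,-0.05,0,85,17,115,0,0,-0.05,0,85,17,115,0,0,-0.05,0])

```text
time: 12.65
eef_pos: [0.5105, 0.2212, 0.0856]
tool_rot: [3.142, 0.003, -2.906]
wrist_force: [-0.1, 0.6, -0.3]
opening: 0.103
```

```bash
python3 - <<'E'
from h import *
o=env.get_obs();print(o['time'],o['eef_pos'],o['tool_rot'],o['wrist_force'],o['qpos'])
im=snap('wrist','wrist7'); sc=snap('scene','scene7')
cv2.imwrite('pics/c7.png',cv2.resize(sc['frame'][250:370,330:480],None,fx=5,fy=5,interpolation=cv2.INTER_CUBIC))
E
```

```text
12.65 [0.51048338 0.22121365 0.085563  ] [ 3.14150639e+00  2.66038713e-03 -2.90566391e+00] [-0.07904478  0.5818395  -0.3029651 ] [ 2.94930933e-01  4.23546070e-01 -2.40745835e-01  9.03843577e-01
 -7.07672438e-05  5.90019810e-02]
```

View pics/c7.png

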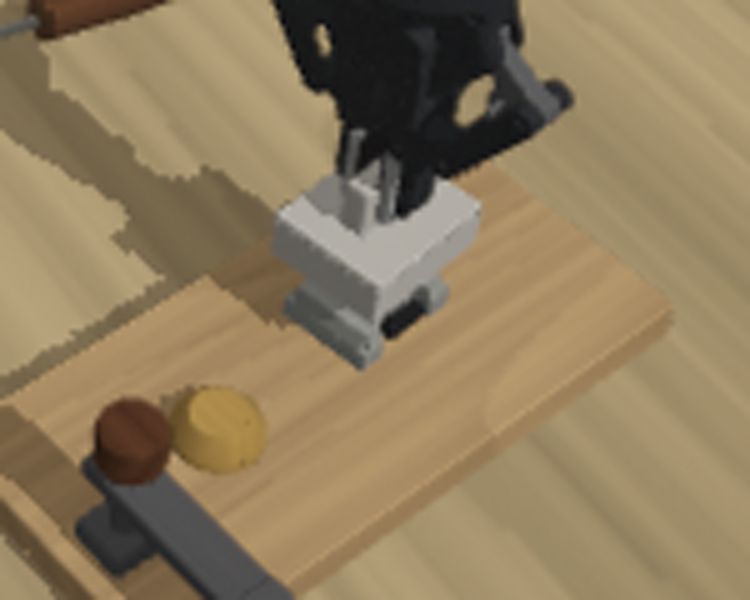

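View pics/wrist7.png

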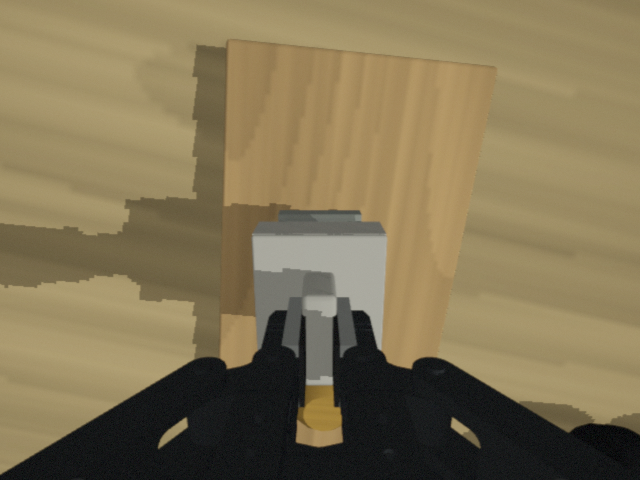

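The cover sits centred over the catch. In the wrist view the catch edge at columns 278–361 is centred under the cover at 253–386, and the two are parallel. Next I let the arm settle and come lower.

Request:
send_rows(motion=[0,0,8,0,0,0,0,0,0,16,0,0,0,0,0,0,16,0,0,0,0,0,0,16,0,0,0,0,0,0,16,0,0,0,0])

```text
time: 13.38
eef_pos: [0.5093, 0.221, 0.0685]
tool_rot: [-3.141, 0.0, -2.905]
wrist_force: [0.6, -0.2, -0.2]
opening: 0.109
```

```bash
python3 - <<'E'
from h import *
o=env.get_obs();print(o['time'],o['eef_pos'],o['tool_rot'],o['wrist_force'],o['ft_torque'])
im=snap('wrist','wrist8'); 
cv2.imwrite('pics/c8.png',cv2.resize(im['frame'][180:300,240:400],None,fx=5,fy=5,interpolation=cv2.INTER_CUBIC))
print(rel([.508,.2206,.06],[np.pi,0,.237-np.pi]))
E
```

```text
13.375 [0.50926914 0.22096906 0.06845029] [-3.14148903e+00  4.06898557e-04 -2.90538300e+00] [ 0.64642034 -0.18050253 -0.23553999] [-0.00535331  0.00925723 -0.0311762 ]
(array([ 1.3, -0.1,  8.5]), array([-0.   ,  0.   , -0.001]))
```

View pics/c8.png

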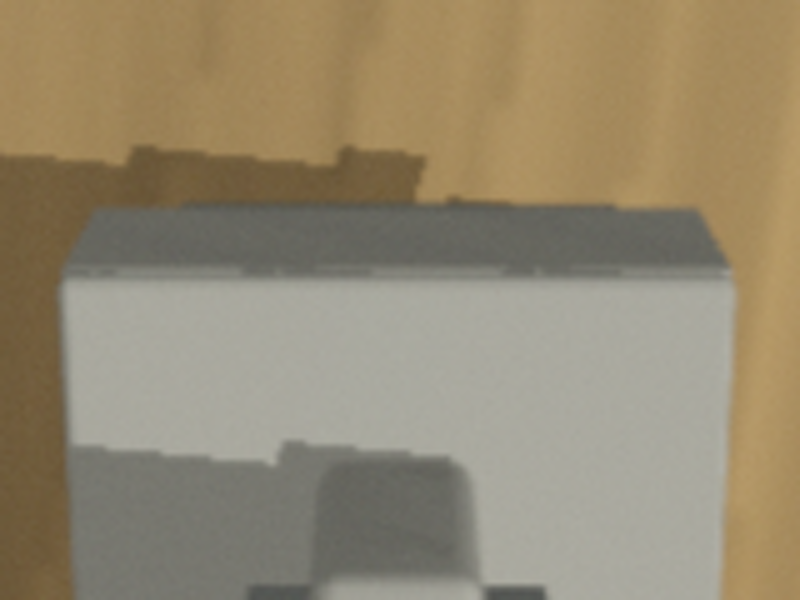

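Request:
send_rows(motion=[0.5,0,4,0,0,0,0,0.5,0,8,0,0,0,0,0.5,0,12,0,0,0,0,0.5,0,12,0,0,0,0,0.5,0,12,0,0,0,0,0.5,0,12,0,0,0,0])

```text
time: 14.18
eef_pos: [0.5084, 0.2208, 0.0562]
tool_rot: [3.142, -0.0, -2.905]
wrist_force: [-0.5, 0.3, -0.1]
opening: 0.11
```

Request:
send_rows(motion=[0,0,3,0,0,0,0,0,0,5,0,0,0,0,0,0,7,0,0,0,0,0,0,8,0,0,0,0,0,0,9,0,0,0,0,0,0,9,0,0,0,0])

```text
time: 14.92
eef_pos: [0.5087, 0.2207, 0.0473]
tool_rot: [-3.141, 0.0, -2.905]
wrist_force: [0.6, -0.4, -0.7]
opening: 0.106
```

```bash
python3 - <<'E'
from h import *
o=env.get_obs();print(o['time'],o['eef_pos'],o['tool_rot'],o['wrist_force'],o['ft_torque'])
im=snap('wrist','wrist9'); sc=snap('scene','scene9')
cv2.imwrite('pics/c9.png',cv2.resize(sc['frame'][250:370,330:480],None,fx=5,fy=5,interpolation=cv2.INTER_CUBIC))
E
```

```text
14.925 [0.50870185 0.22073734 0.04727155] [-3.14127656e+00  1.12541001e-04 -2.90543655e+00] [ 0.62363096 -0.36860038 -0.73659148] [ 0.02646421  0.05027917 -0.00989004]
```

View pics/c9.png

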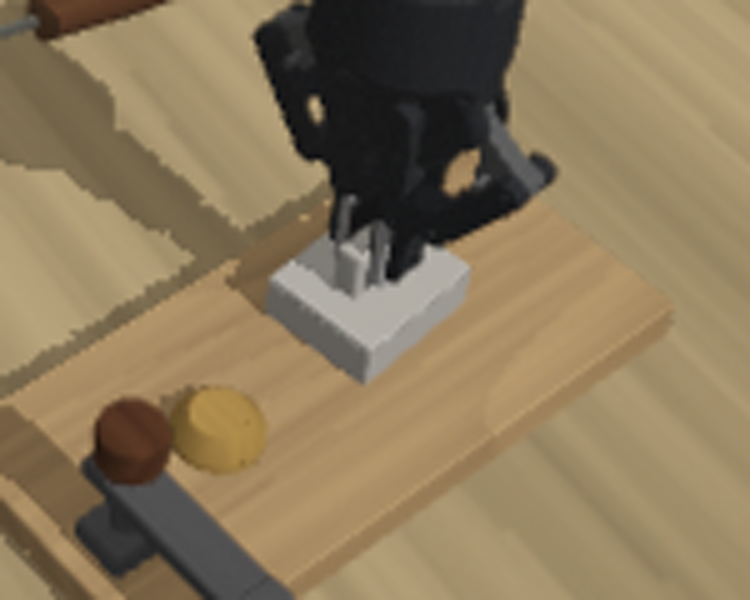

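View pics/wrist9.png

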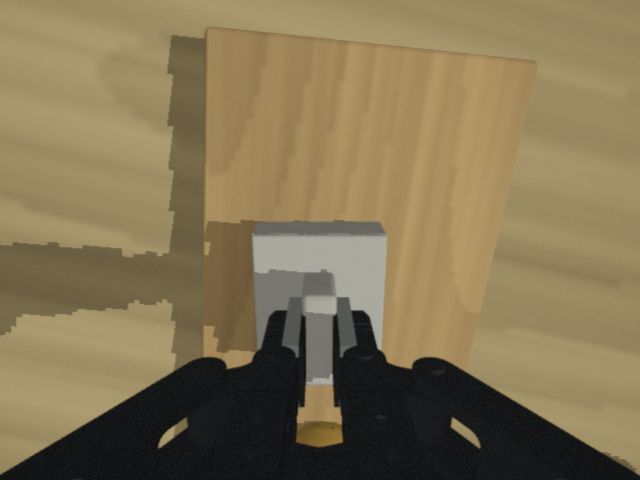

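The cover looks almost flush on the board, at (365,310) in the crop. I press further while watching the force.

Request:
send_rows(motion=[0,0,1,0,0,0,0,0,0,2,0,0,0,0,0,0,3,0,0,0,0,0,0,3,0,0,0,0])

```text
time: 15.52
eef_pos: [0.5088, 0.2208, 0.047]
tool_rot: [-3.141, 0.002, -2.905]
wrist_force: [-6.3, -2.1, 18.9]
opening: 0.109
```

Request:
send_rows(motion=[0,0,0,0,0,0,0,0,0,0,0,0,0,0,0,0,0,0,0,0,0,0,0,0,0,0,0,0])

```text
time: 16.02
eef_pos: [0.5088, 0.2209, 0.047]
tool_rot: [-3.141, 0.002, -2.905]
wrist_force: [-6.5, -2.6, 19.2]
opening: 0.11
```

```bash
python3 - <<'E'
from h import *
for i in range(5):
    im=env.get_image('wrist'); o=env.get_obs();print(o['time'],o['eef_pos'].round(4),o['tool_rot'].round(4),o['wrist_force'].round(1))
cv2.imwrite('pics/wrist10.png',im['frame']); np.savez('pics/wrist10.npz',**im)
P=cloud(im); hsv=cv2.cvtColor(im['frame'],cv2.COLOR_BGR2HSV)
m=np.zeros((480,640),bool); m[215:400,245:395]=True
m&=(hsv[...,1]<45)&(hsv[...,2]>90)
q=P[m]; t=q[(q[:,2]>.036)&(q[:,2]<.047)]; print('cover top z',np.median(t[:,2]), 'board z',np.median(P[100:200,260:440,2]))
t0=snap('top','top10'); cv2.imwrite('pics/c10.png',cv2.resize(t0['frame'][190:320,180:500],None,fx=2.5,fy=2.5))
sc=snap('scene','scene10'); cv2.imwrite('pics/c11.png',cv2.resize(sc['frame'][120:370,200:480],None,fx=2.4,fy=2.4,interpolation=cv2.INTER_CUBIC))
E
```

```text
16.075 [0.5088 0.2209 0.0469] [-3.1413e+00  1.6000e-03 -2.9053e+00] [-6.2 -2.8 18.4]
16.125 [0.5088 0.2209 0.047 ] [-3.1413e+00  1.6000e-03 -2.9053e+00] [-6.9 -2.4 19.5]
16.175 [0.5088 0.2208 0.047 ] [-3.1413e+00  1.7000e-03 -2.9053e+00] [-6.4 -1.8 19.1]
16.225 [0.5088 0.2209 0.047 ] [-3.1413e+00  1.7000e-03 -2.9053e+00] [-5.8 -3.2 17.9]
16.275 [0.5088 0.2209 0.047 ] [-3.1413e+00  1.7000e-03 -2.9053e+00] [-7.1 -2.  18.3]
cover top z 0.04120371011641479 board z 0.019215658317954437
```

View pics/c11.png

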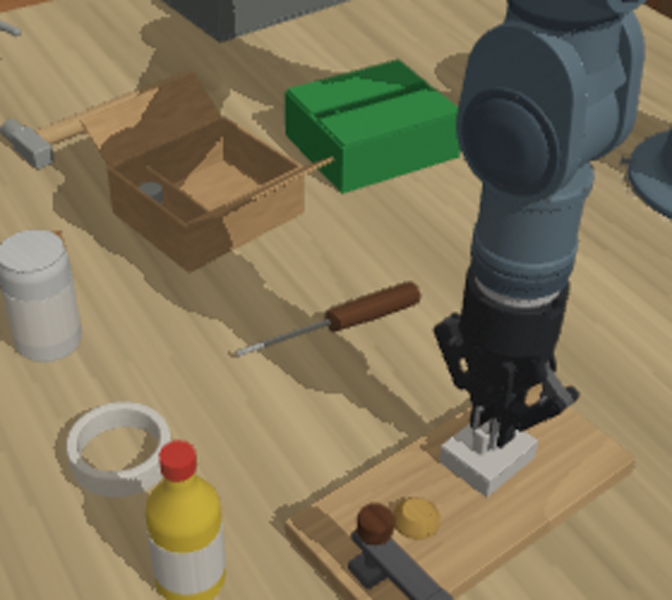

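The cover's top is 22.0 mm above the board, so its rim is flush. The push holds steady at about 18–19 N, and both flaps are still open. Handing in.

```bash
python3 - <<'E'
from h import *
print(env.sign_off()); o=env.get_obs();print(o['time'],o['eef_pos'],o['wrist_force'])
E
```

```text
the job is handed in; nothing more can be done
None
the job is handed in; nothing more can be done
```

The job is handed in. I folded both flaps outwards, lifted the cover out by its ridge, and pressed it home on the roller catch. The robot was still pressing on it when I handed in, at about 16.3 s of the 58 s. The program reported no verdict.

My last checks before handing in:
- **Seating:** the cover's top measured 22.0 mm above the board, so its rim is flush. I judged the snap from this height and from the tool stopping dead at 47 mm. I did not see the force peak and drop, because I only read the force between moves.
- **Alignment:** the tool stood about 1 mm from the catch centre I measured, and level within about 0.002 rad. I measured the catch's yaw as 0.237 rad. The different fits ranged from 0.23 to 0.25 rad, inside the 0.1 rad limit.
- **Push:** it held steady at about 18–19 N down, a bit above the 15 N asked for, with about 7 N sideways. I left it there rather than back off.
- **Flaps:** both stand well open in the scene picture, at about 2.4 rad by geometry; I did not measure the angle again afterwards.
- **Other things:** the jar, screwdriver, hammer, tape and glue look undisturbed in the last scene picture. I did not measure their positions again.

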